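# Clear the punching slab and nest the rivet cups on it

### The arm

A 7-joint arm with a two-finger parallel gripper is mounted at the origin on the work surface. World frame = base frame: x ahead of the robot, y to its left, z up, the work surface at z = 0. Lengths are in m, angles in rad, forces in N, time in s.
With the tool pointing down it reaches from about 0.425 to 0.825 m from the base axis. Payload 3.6 kg.
Tool frame: the origin (TCP) lies where the fingers leave the gripper's body, on its centre line; the fingertips stand 73 mm ahead of it and the grasp point (between the pads) lies 54 mm ahead of it; x points along the fingers, y is the direction in which the jaws open and shut, and the axes are right-handed (so a half turn about x gives the same grasp; the last joint's range is limited). The gripper opens to 85 mm and grips with 20 to 120 N. Pads are 22 mm wide; open, the fingers measure 114 mm over their backs; the gripper's body (76 mm by 85 mm) begins 54 mm behind the grasp point. The pads swing forward as they close: fully open they stand 13 mm farther back than shut.
Start: joints at [-1.288, 0.615, -0.013, 1.423, 0.008, 1.103, -0.04], TCP at [0.198, 0.619, 0.304] pointing down, gripper open.
Joint ranges: [-3.12, 3.12], [-0.3, 2.06], [-1.34, 1.32], [0.26, 2.42], [-1.36, 4.5], [0.01, 1.98], [-2.84, 2.84]. Speed limits (rad/s): [2.79, 2.79, 3.14, 3.14, 3.14, 3.14, 3.14].

### API

Orientations are given as a unit quaternion [x, y, z, w].
In Python, from station import arm, snapshot, camera_info, ticket gives the robot as it stands. Calls block until the motion is done:
- arm.movep(position, orientation): joint-space move of the TCP to a pose.
- arm.line_to(position, velocity=0.15, ori=None): straight line of the TCP; ori=None keeps the orientation; velocity is the mean speed in m/s.
- arm.move_j(angles): joint-space move.
- arm.move_gripper(opening, effort=None): opening from 0.0 (shut) to 1.0 (fully open); effort is the grip in N (None keeps the last); returns when the fingers have stopped.
- arm.pause(seconds).
- arm.ik(position, orientation): joint angles nearest the present ones, or None.
- snapshot(name): name is "scene" or "top"; returns the picture (420x560x3 uint8, blue, green, red); there is no depth.
- camera_info(name): a dict with "fx", "fy", "cx", "cy" (pixels), "R" (3x3) and "t" (3): a world point X has camera coordinates R X + t. Camera axes: x right, y down, z forward; pixel columns grow to the right and rows downward; lengths in m; the calibration is good to about 2 mm. A picture is of the moment at which its call begins. camera_info takes no time and is no camera call.
A pose or a line that the arm cannot do raises arm.MotionError and nothing moves.
- ticket.finish_job(): hands the job in, once; it reports no verdict.
Readings, each from a call of its own:
- arm.read_time(): time.
- arm.read_joint_positions(): joint angles.
- arm.read_dq(): joint speeds.
- arm.read_effort(): joint torques, N m.
- arm.read_tool_pos(): TCP position.
- arm.read_eef_rot(): TCP orientation.
- arm.read_ft_force(): force on the tool from outside, world axes, zero at the start.
- arm.read_wrist_torque(): the same for the moment, N m.
- arm.read_opening(): opening from 0.0 (shut) to 1.0 (fully open).
Only numpy, scipy, OpenCV 4.12 (cv2) and the standard library are available. Lean on these libraries where they do the work, as an engineer would, in place of code of your own. Each camera call takes 0.05 s, during which the arm holds its last target.

### The job

Clear this sandal maker's place: wipe all leather chips off the white slab into its gutter with the scraper block (keep your fingers off the chips), then set the scraper back upright on its green mat. Then stand the blue cup in the middle of the clean slab and nest all the orange cups, in any order, into it as one straight stack, without disturbing the other things on the bench.

Things in the scene. Friction and masses are not known exactly. Their poses are not given: they have to be found in the camera images.
- slab: fixed white slab with a dark steel gutter. Origin: on the bench under the white top's centre. Top 180 mm (x) by 200 mm (y), 60 mm above the bench, black 84 mm ring mark at its centre; lips 6 mm thick rise 10 mm above it along its +x, +y and -y edges. Beyond the open -x edge (x = -90 mm) is the gutter: x -90 to -170 mm, 200 mm long in y, floor 6 mm, walls 40 mm above the bench
- mat: fixed thin green mat, 80 mm (its x) by 150 mm (its y), 3 mm thick, on which the scraper is kept; origin at the centre of its underside, on the bench
- scraper: scraper block standing upright on the green mat: black rubber foot 34 mm (x) by 110 mm (y, the wiping edge), 22 mm high; above it a wooden grip rib 24 mm (x) by 90 mm (y), from 22 to 62 mm high. Origin: centre of the underside. Wipe by moving it along its x. About 0.18 kg
- base_cup: blue stacking cup, base of the nest, open at the top, 52 mm high: upright rim band 67 mm in outer, 60 in inner diameter from 26 to 52 mm high; below it a foot tapering from 56 to 50 mm. Origin: centre of the underside, z up. A cup put into another goes 26 mm deep: its shoulder sits on the other's rim, its origin 26 mm above the other's. About 0.09 kg
- cup_A: orange stacking cup, of the same shape and size as the blue one (52 mm high, 67 mm across the rim band, nests with its origin 26 mm above that of the cup below). Origin: centre of the underside, z up. May be absent
- cup_B: orange stacking cup, of the same shape and size as the blue one (52 mm high, 67 mm across the rim band, nests with its origin 26 mm above that of the cup below). Origin: centre of the underside, z up. May be absent
- cup_C: orange stacking cup, of the same shape and size as the blue one (52 mm high, 67 mm across the rim band, nests with its origin 26 mm above that of the cup below). Origin: centre of the underside, z up. May be absent
- cup_D: orange stacking cup, of the same shape and size as the blue one (52 mm high, 67 mm across the rim band, nests with its origin 26 mm above that of the cup below). Origin: centre of the underside, z up. May be absent
- chip1: loose brown leather-board chip, 26 x 20 x 9 mm, lying on the white slab, at least 40 mm from its lip at +x. Origin: centre of the underside. May be absent
- chip2: loose brown leather-board chip, 26 x 20 x 9 mm, lying on the white slab, at least 40 mm from its lip at +x. Origin: centre of the underside. May be absent
- chip3: loose brown leather-board chip, 26 x 20 x 9 mm, lying on the white slab, at least 40 mm from its lip at +x. Origin: centre of the underside. May be absent
- chip4: loose brown leather-board chip, 26 x 20 x 9 mm, lying on the white slab, at least 40 mm from its lip at +x. Origin: centre of the underside. May be absent
- chip5: loose brown leather-board chip, 26 x 20 x 9 mm, lying on the white slab, at least 40 mm from its lip at +x. Origin: centre of the underside. May be absent
- sandal: bystander: tan sandal, about 270 x 85 mm, 85 mm high, origin under its middle
- glue_jar: bystander: white jar with red cap, 64 mm across, 85 mm high, origin under its centre
- tape_roll: bystander: cardboard tape roll lying flat, 90 mm across, 30 mm high, origin under its centre
- hammer: bystander: hammer lying on the bench, handle to its -x
- dye_bottle: bystander: small amber bottle with blue cap, 60 mm across, 100 mm high, origin under its centre
- brush: bystander: brush lying on the bench, handle to its -x

How it is judged:
On the way, in this order (a step that is already met when the one before it is completed fails the run):
1. all chips lie in the gutter, none left on the slab (z of each of chip1, chip2, chip3, chip4, chip5 in the frame of slab below 0.05 m and x of chip1 in the frame of slab between -0.172 and -0.088 m and y of chip1 in the frame of slab between -0.102 and 0.102 m and x of chip2 in the frame of slab between -0.172 and -0.088 m and y of chip2 in the frame of slab between -0.102 and 0.102 m and x of chip3 in the frame of slab between -0.172 and -0.088 m and y of chip3 in the frame of slab between -0.102 and 0.102 m and x of chip4 in the frame of slab between -0.172 and -0.088 m and y of chip4 in the frame of slab between -0.102 and 0.102 m and x of chip5 in the frame of slab between -0.172 and -0.088 m and y of chip5 in the frame of slab between -0.102 and 0.102 m), for 0.2 s.
2. the scraper stands upright on the green mat, its centre within 30 mm of the mat's centre, released (horizontal distance between scraper and mat below 0.03 m and height (world z) of scraper below 0.008 m and angle between scraper's own z axis and vertical below 0.1 rad and contact force between the fingers and scraper below 0.1 N), for 0.2 s.
3. the blue cup stands upright and released on the slab, its centre within 50 mm of the slab's centre (horizontal distance between base_cup and slab below 0.05 m and height (world z) of base_cup between 0.056 and 0.064 m and angle between base_cup's own z axis and vertical below 0.07 rad and contact force between the fingers and base_cup below 0.1 N), for 0.2 s.
At the end, for the whole second after the job is handed in: Chips in the gutter; scraper upright on the mat within 30 mm of its centre; blue cup upright on the slab within 50 mm of its centre; all orange cups in one upright stack on it, each within 4 mm of concentric and fully home (origin 23 to 29 mm above that of the cup beneath); all released, at rest (all of step 1 and all of step 2 and horizontal distance between base_cup and slab below 0.05 m and height (world z) of base_cup between 0.056 and 0.064 m and angle between each of base_cup, cup_A, cup_B, cup_C, cup_D's own z axis and vertical below 0.07 rad and ((horizontal distance between cup_A and base_cup below 0.004 m and z of cup_A in the frame of base_cup between 0.023 and 0.029 m) or (horizontal distance between cup_A and cup_B below 0.004 m and z of cup_A in the frame of cup_B between 0.023 and 0.029 m) or (horizontal distance between cup_A and cup_C below 0.004 m and z of cup_A in the frame of cup_C between 0.023 and 0.029 m) or (horizontal distance between cup_A and cup_D below 0.004 m and z of cup_A in the frame of cup_D between 0.023 and 0.029 m)) and ((horizontal distance between cup_B and base_cup below 0.004 m and z of cup_B in the frame of base_cup between 0.023 and 0.029 m) or (horizontal distance between cup_B and cup_A below 0.004 m and z of cup_B in the frame of cup_A between 0.023 and 0.029 m) or (horizontal distance between cup_B and cup_C below 0.004 m and z of cup_B in the frame of cup_C between 0.023 and 0.029 m) or (horizontal distance between cup_B and cup_D below 0.004 m and z of cup_B in the frame of cup_D between 0.023 and 0.029 m)) and ((horizontal distance between cup_C and base_cup below 0.004 m and z of cup_C in the frame of base_cup between 0.023 and 0.029 m) or (horizontal distance between cup_C and cup_A below 0.004 m and z of cup_C in the frame of cup_A between 0.023 and 0.029 m) or (horizontal distance between cup_C and cup_B below 0.004 m and z of cup_C in the frame of cup_B between 0.023 and 0.029 m) or (horizontal distance between cup_C and cup_D below 0.004 m and z of cup_C in the frame of cup_D between 0.023 and 0.029 m)) and ((horizontal distance between cup_D and base_cup below 0.004 m and z of cup_D in the frame of base_cup between 0.023 and 0.029 m) or (horizontal distance between cup_D and cup_A below 0.004 m and z of cup_D in the frame of cup_A between 0.023 and 0.029 m) or (horizontal distance between cup_D and cup_B below 0.004 m and z of cup_D in the frame of cup_B between 0.023 and 0.029 m) or (horizontal distance between cup_D and cup_C below 0.004 m and z of cup_D in the frame of cup_C between 0.023 and 0.029 m)) and linear speed of each of base_cup, cup_A, cup_B, cup_C, cup_D below 0.02 m/s); the robot touches nothing.
It fails at once if the fingers press on a chip (more than 1 N): chips are moved with the scraper (contact force between the fingers and chip1 above 1 N or contact force between the fingers and chip2 above 1 N or contact force between the fingers and chip3 above 1 N or contact force between the fingers and chip4 above 1 N or contact force between the fingers and chip5 above 1 N).
It fails at once if a bystander (sandal, jar, tape roll, hammer, bottle, brush) is moved more than 30 mm (distance of any of sandal, glue_jar, tape_roll, hammer, dye_bottle, brush from where it was at the start of the episode above 0.03 m).
Of cup_A, cup_B, cup_C, cup_D only 3 to 4 are there at a start; the rules pass over those that are not, and their reading is None.
Of chip1, chip2, chip3, chip4, chip5 only 4 to 5 are there at a start; the rules pass over those that are not, and their reading is None.
At some moment in a run one of base_cup, cup_A, cup_B, cup_C, cup_D may be knocked a few centimetres aside while the robot is not near it.
It also fails if it takes over 208 s, if anything falls off the work surface, if the arm or the gripper's body presses on something with over 40 N, if the wrist force passes 120 N, or if a joint passes its speed limit or range.

## Working session

There is one attempt and no reset: what is moved stays moved. The work goes in short steps, each a Python script; the robot and the scene stay as the last script left them, time stands still between calls to the robot, and variables do not carry over. Pictures are saved under pics/ and viewed, and the job is handed in when it is done.

```bash
ls; mkdir -p pics; python3 - <<'E'
from station import arm, snapshot, camera_info
import cv2
for n in("scene","top"):
    cv2.imwrite(f"pics/{n}0.png",snapshot(n)); c=camera_info(n); print(n,c)
print(arm.read_time(),arm.read_tool_pos(),arm.read_eef_rot())
E
```

```text
pics
scene {'fx': 479.69758631565804, 'fy': 479.69758631565804, 'cx': 280.3493040299215, 'cy': 197.8303671567207, 'R': array([[-0.6466333 ,  0.76250654, -0.02119311],
       [ 0.40831795,  0.3225335 , -0.85396053],
       [-0.64431501, -0.56085284, -0.51990601]]), 't': array([ 0.33310633, -0.17781756,  2.12256707])}
top {'fx': 520.3949296625667, 'fy': 520.3949296625667, 'cx': 271.35750093663177, 'cy': 209.32920782240691, 'R': array([[-0.02518232, -0.99937264, -0.02490349],
       [-0.98760849,  0.02873055, -0.15428553],
       [ 0.15490423,  0.02070964, -0.9877124 ]]), 't': array([0.0637054 , 0.55433645, 1.43553627])}
0.1 [0.19733841 0.61877895 0.302835  ] [ 0.1079046   0.69883133 -0.10952692  0.69856655]
```

View pics/scene0.png

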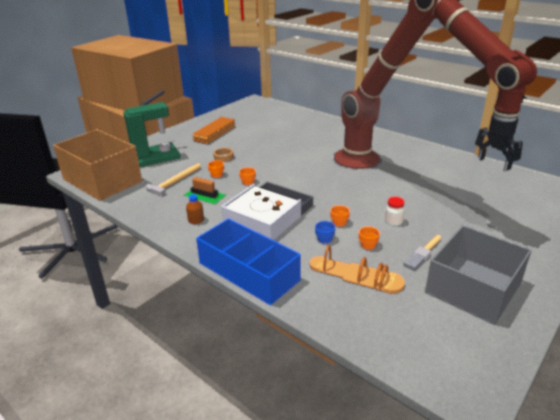

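View pics/top0.png

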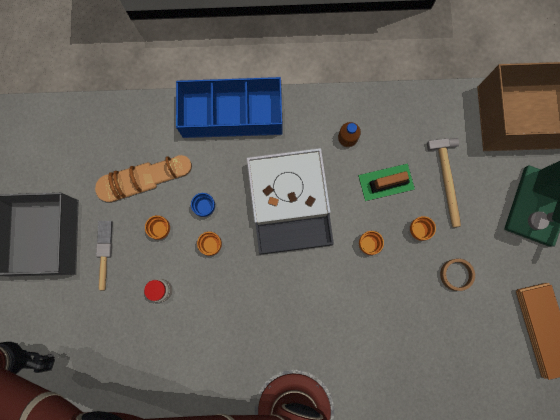

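```bash
cat > h.py <<'E'
from station import arm, snapshot, camera_info
import cv2, numpy as np
from scipy.spatial.transform import Rotation as Rn
def ray(cam,u,v,z):
    c=camera_info(cam);R=c["R"];t=np.array(c["t"])
    d=R.T@np.array([(u-c["cx"])/c["fx"],(v-c["cy"])/c["fy"],1.]);o=-R.T@t
    return o+d*(z-o[2])/d[2]
def proj(cam,X):
    c=camera_info(cam);p=c["R"]@np.asarray(X,float)+c["t"]
    return np.array([c["fx"]*p[0]/p[2]+c["cx"],c["fy"]*p[1]/p[2]+c["cy"]])
def topdown(im):
    "orthorectify? no: just hsv"
    return cv2.cvtColor(im,cv2.COLOR_BGR2HSV)
def comps(mask,amin=30):
    n,l,s,ce=cv2.connectedComponentsWithStats(mask.astype(np.uint8))
    return [(tuple(s[i]),ce[i],l==i) for i in range(1,n) if s[i][4]>=amin]
E
python3 - <<'E'
from h import *
im=cv2.imread("pics/top0.png")
cv2.imwrite("pics/z1.png",cv2.resize(im[135:265,235:435],None,fx=4,fy=4,interpolation=cv2.INTER_CUBIC))
cv2.imwrite("pics/z2.png",cv2.resize(im[140:310,90:260],None,fx=3.5,fy=3.5,interpolation=cv2.INTER_CUBIC))
h=topdown(im);H,S,V=cv2.split(h)
for nm,m in dict(orange=(H>5)&(H<18)&(S>170)&(V>120),blue=(H>100)&(H<130)&(S>150)&(V>60),green=(H>45)&(H<85)&(S>120),white=(V>190)&(S<40)).items():
    print(nm)
    for s,c,_ in comps(m): print(s,c.round(1),ray("top",*c,0.05).round(3))
E
```

```text
orange
(np.int32(145), np.int32(216), np.int32(23), np.int32(23), np.int32(321)) [157.5 227.5] [0.512 0.372 0.05 ]
(np.int32(412), np.int32(217), np.int32(23), np.int32(23), np.int32(292)) [420.9 228.7] [ 0.488 -0.368  0.05 ]
(np.int32(360), np.int32(231), np.int32(22), np.int32(24), np.int32(327)) [369.4 243. ] [ 0.452 -0.223  0.05 ]
(np.int32(197), np.int32(232), np.int32(24), np.int32(23), np.int32(363)) [209.5 243.6] [0.462 0.225 0.05 ]
blue
(np.int32(176), np.int32(77), np.int32(106), np.int32(60), np.int32(5358)) [228.9 107.6] [0.86  0.165 0.05 ]
(np.int32(347), np.int32(123), np.int32(10), np.int32(10), np.int32(76)) [351.4 127.6] [ 0.787 -0.189  0.05 ]
(np.int32(191), np.int32(193), np.int32(24), np.int32(23), np.int32(425)) [202.4 204.2] [0.575 0.244 0.05 ]
green
(np.int32(359), np.int32(164), np.int32(55), np.int32(37), np.int32(824)) [383.9 182.3] [ 0.623 -0.273  0.05 ]
(np.int32(553), np.int32(164), np.int32(7), np.int32(14), np.int32(34)) [557.1 170.1] [ 0.644 -0.761  0.05 ]
(np.int32(535), np.int32(177), np.int32(25), np.int32(27), np.int32(169)) [549.1 189.4] [ 0.589 -0.733  0.05 ]
white
```

View pics/z1.png

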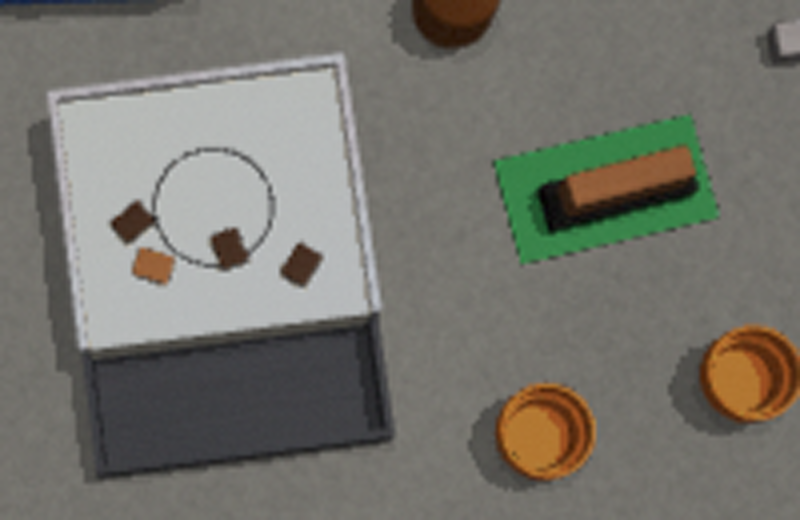

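View pics/z2.png

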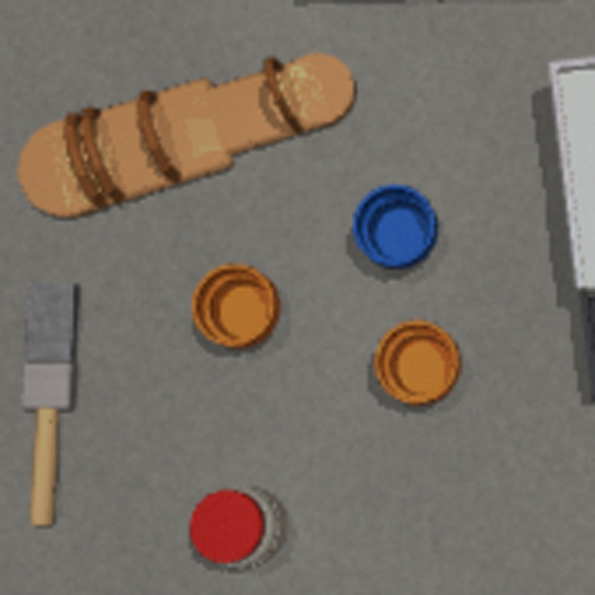

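```bash
cat >> h.py <<'E'
def campos(cam):
    c=camera_info(cam); return -c["R"].T@np.array(c["t"])
def hullcent(mask):
    ys,xs=np.nonzero(mask); hu=cv2.convexHull(np.c_[xs,ys].astype(np.int32))
    M=np.zeros(mask.shape,np.uint8); cv2.fillConvexPoly(M,hu,1); m=cv2.moments(M,True)
    return np.array([m["m10"],m["m01"]])/m["m00"],m["m00"]
def cupmask(im,col):
    H,S,V=cv2.split(cv2.cvtColor(im,cv2.COLOR_BGR2HSV))
    return ((H>3)&(H<20)&(S>165)&(V>60)) if col=="orange" else ((H>100)&(H<130)&(S>150)&(V>40))
def cups(im,cam="top",col="orange",z0=0.0,amin=250,amax=800,box=None):
    out=[]
    for s,c,m in comps(cupmask(im,col),amin):
        p,a=hullcent(m)
        if a>amax: continue
        X=ray(cam,*p,z0+.052); n=X[:2]-campos(cam)[:2]; tan=np.linalg.norm(n)/(campos(cam)[2]-.052-z0)
        X[:2]+=n/np.linalg.norm(n)*.013*tan
        out.append((X[:2],p,a))
    return out
E
python3 - <<'E'
from h import *
im=cv2.imread("pics/top0.png")
print("cam",campos("top"),campos("scene"))
for col in("orange","blue"):
    for o in cups(im,col=col): print(col,o[0].round(4),o[1].round(1),o[2])
H,S,V=cv2.split(cv2.cvtColor(im,cv2.COLOR_BGR2HSV))
# white slab incl lips
m=((V>150)&(S<45)); m[:140]=0;m[265:]=0;m[:,:235]=0;m[:,345:]=0
for s,c,mm in comps(m,500):
    ys,xs=np.nonzero(mm); hu=cv2.convexHull(np.c_[xs,ys].astype(np.int32))
    r=cv2.minAreaRect(hu); print(s,c,r); b=cv2.boxPoints(r)
    ap=cv2.approxPolyDP(hu,6,True)[:,0]; print("poly",ap.tolist())
    for p in ap: print(ray("top",*p,.07)[:2].round(4),ray("top",*p,.06)[:2].round(4))
m=((H>45)&(H<85)&(S>100)); 
for s,c,mm in comps(m,500):
    ys,xs=np.nonzero(mm); hu=cv2.convexHull(np.c_[xs,ys].astype(np.int32))
    P=np.array([ray("top",*p[0],.003)[:2] for p in hu],np.float32); print("mat",cv2.minAreaRect(P))
m=(H>5)&(H<18)&(S>90)&(V>60); m[:160]=0;m[205:]=0;m[:,:360]=0;m[:,415:]=0
for s,c,mm in comps(m,60):
    ys,xs=np.nonzero(mm); print("rib",s,c); 
    P=np.array([ray("top",x,y,.065)[:2] for x,y in zip(xs,ys)],np.float32); print(P.mean(0),cv2.minAreaRect(P)); u,sv,vt=np.linalg.svd(P-P.mean(0)); print(vt[0])
# chips
m=(V<130); m[:150]=0;m[215:]=0;m[:,:255]=0;m[:,322:]=0
m|=(S>90)&(np.indices(V.shape)[0]>150)&(np.indices(V.shape)[0]<215)&(np.indices(V.shape)[1]>255)&(np.indices(V.shape)[1]<322)
for s,c,mm in comps(m,15): print("chip",s[4],c.round(1),ray("top",*c,.069)[:2].round(4))
g=cv2.cvtColor(im,cv2.COLOR_BGR2GRAY)
E
```

```text
cam [0.326701   0.01800962 1.50500956] [1.65560556 0.99380415 0.95874576]
orange [0.515  0.3765] [156.9 227. ] 463.0
orange [ 0.4908 -0.3748] [422.3 228.1] 472.0
orange [ 0.4543 -0.2284] [370.8 242.4] 462.0
orange [0.4645 0.2283] [208.8 243.3] 449.0
blue [0.5771 0.2457] [202.5 204.2] 439.0
(np.int32(247), np.int32(148), np.int32(83), np.int32(74), np.int32(4260)) [287.42746479 184.86361502] ((288.0260009765625, 184.86614990234375), (65.18695068359375, 75.53408813476562), 82.56858825683594)
poly [[329, 211], [255, 221], [247, 158], [320, 148]]
[ 0.5424 -0.1122] [ 0.5439 -0.1131]
[0.5202 0.0945] [0.5216 0.095 ]
[0.7012 0.1135] [0.7038 0.1142]
[ 0.7238 -0.0943] [ 0.7266 -0.0951]
mat ((0.5709830522537231, -0.7319607734680176), (0.14515575766563416, 0.2434702217578888), 67.21054077148438)
mat ((0.6340120434761047, -0.28836560249328613), (0.07848431915044785, 0.1484736055135727), 11.72082805633545)
rib (np.int32(376), np.int32(172), np.int32(33), np.int32(15), np.int32(254)) [391.92913386 178.90551181]
[ 0.6292128 -0.2928531] ((0.6292086243629456, -0.2929539084434509), (0.02253236249089241, 0.08966030180454254), 13.45244026184082)
[-0.23056448  0.97305703]
chip 158 [270.7 151.7] [0.7178 0.0459]
chip 86 [286. 155.] [0.7067 0.0026]
chip 95 [269.7 190.7] [0.6049 0.0514]
chip 89 [292.4 196.9] [ 0.5854 -0.0117]
chip 69 [272.7 201.3] [0.5747 0.0437]
chip 73 [309.8 200.9] [ 0.5726 -0.0598]
```

```bash
cat >> h.py <<'E'
def quat(phi):
    c,s=np.cos(phi),np.sin(phi)
    return Rn.from_matrix(np.array([[0,c,s],[0,s,-c],[-1,0,0]])).as_quat()
def best(x,y,z,phi):
    q0=arm.read_joint_positions(); r=[]
    for k in(0,np.pi):
        q=arm.ik([x,y,z],quat(phi+k))
        if q is not None: r.append((np.abs(np.array(q)-q0).max(),k,q))
    r.sort(key=lambda t:t[0]); return r
def over(x,y,z,phi):
    r=best(x,y,z,phi); assert r,"no ik"
    p=phi+r[0][1]; arm.movep([x,y,z],quat(p)); return p
def st(msg=""):
    print(msg,"t=%.1f"%arm.read_time(),"pos",np.round(arm.read_tool_pos(),4),"op %.3f"%arm.read_opening(),"F",np.round(arm.read_ft_force(),1))
SY=np.deg2rad(6.1); SC=np.array([0.619,0.0001])
def sl(x,y):
    c,s=np.cos(SY),np.sin(SY); return SC+np.array([c*x-s*y,s*x+c*y])
E
python3 - <<'E'
from h import *
im=cv2.imread("pics/top0.png");g=cv2.cvtColor(im,cv2.COLOR_BGR2GRAY)
# ring: dark thin pixels left/top/right
m=(g<165);P=[]
for y in range(160,210):
    for x in range(262,316):
        X=ray("top",x,y,.06)[:2]
        if m[y,x] and .034<np.linalg.norm(X-SC)<.05: P.append((x,y,*X))
P=np.array(P);A=np.c_[2*P[:,2:],np.ones(len(P))];r=np.linalg.lstsq(A,(P[:,2:]**2).sum(1),rcond=None)[0];print("ring",r[:2],np.sqrt(r[2]+r[0]**2+r[1]**2),len(P))
for nm,a in dict(scr=(.6292,-.293,.25,np.deg2rad(13.3)),scrl=(.6292,-.293,.101,np.deg2rad(13.3)),s1=(*sl(.068,.03),.16,SY),s2=(*sl(-.095,.03),.16,SY),top=(*SC,.33,SY)).items():
    print(nm,[(round(d,2),round(k,1),np.round(q,2)) for d,k,q in best(*a)])
p=over(.6292,-.293,.24,np.deg2rad(13.3)); print(p); st("above")
E
```

```text
Traceback (most recent call last):
  File "h.py", line 5, in ray
    c=camera_info(cam);R=c["R"];t=np.array(c["t"])
ValueError: time passes only in moves, steps and waits
```

```bash
sed -i 's/^import cv2, numpy as np/import cv2, numpy as np\nfrom functools import lru_cache\ncamera_info=lru_cache(None)(camera_info)/' h.py
python3 - <<'E'
from h import *
im=cv2.imread("pics/top0.png");g=cv2.cvtColor(im,cv2.COLOR_BGR2GRAY)
m=(g<165);P=[]
for y in range(160,210):
    for x in range(262,316):
        X=ray("top",x,y,.06)[:2]
        if m[y,x] and .034<np.linalg.norm(X-SC)<.05: P.append((x,y,*X))
P=np.array(P);A=np.c_[2*P[:,2:],np.ones(len(P))];r=np.linalg.lstsq(A,(P[:,2:]**2).sum(1),rcond=None)[0];print("ring",r[:2],np.sqrt(r[2]+r[0]**2+r[1]**2),len(P))
for nm,a in dict(scr=(.6292,-.293,.25,np.deg2rad(13.3)),scrl=(.6292,-.293,.101,np.deg2rad(13.3)),s1=(*sl(.068,.03),.16,SY),s2=(*sl(-.095,.03),.16,SY),top=(*SC,.33,SY)).items():
    print(nm,[(round(d,2),round(k,1),np.round(q,2)) for d,k,q in best(*a)])
p=over(.6292,-.293,.24,np.deg2rad(13.3)); print(p); st("above")
E
```

```text
ring [0.61797346 0.00100472] 0.0419877638820295 173
scr [(np.float64(1.36), 0, array([ 0.07,  0.82,  0.68,  1.36, -0.52,  1.15,  1.04])), (np.float64(1.81), 3.1, array([-0.09,  0.98,  1.13,  1.36, -0.88,  1.34, -1.85]))]
scrl [(np.float64(1.54), 0, array([ 0.25,  0.92,  0.28,  1.46, -0.31,  0.81,  0.88])), (np.float64(1.66), 3.1, array([-0.1 ,  1.19,  1.13,  1.48, -1.12,  1.2 , -1.7 ]))]
s1 [(np.float64(1.03), 0, array([-0.26,  0.84,  0.33,  1.47, -0.31,  0.89,  0.27])), (np.float64(2.84), 3.1, array([ 0.18,  0.86, -0.5 ,  1.45,  0.47,  0.95,  2.8 ]))]
s2 [(np.float64(1.03), 0, array([-0.26,  0.63,  0.28,  1.95, -0.29,  0.6 ,  0.31])), (np.float64(2.75), 3.1, array([ 0.22,  0.66, -0.46,  1.94,  0.47,  0.65,  2.71]))]
top [(np.float64(0.99), 0, array([-0.3 ,  0.57,  0.45,  1.49, -0.26,  1.14,  0.31])), (np.float64(2.4), 3.1, array([-0.61,  0.77,  1.13,  1.5 , -0.71,  1.32, -2.44]))]
0.23212879051524585
above t=3.6 pos [ 0.6298 -0.2919  0.24  ] op 1.001 F [-1.3 -0.6 -0.1]
```

```bash
sed -i 's/SC=np.array.*/SC=np.array([0.6182,0.0008])/' h.py
python3 - <<'E'
from h import *
arm.line_to([.6292,-.293,.102],.12); st("down")
arm.move_gripper(0.0,60); st("grip")
arm.line_to([.6292,-.293,.24],.15); arm.pause(.2); st("up")
cv2.imwrite("pics/t1.png",snapshot("top")[120:300,230:450]); cv2.imwrite("pics/s1.png",snapshot("scene")[130:280,130:370])
im=[cv2.resize(cv2.imread(f"pics/{n}1.png"),(400,320),interpolation=cv2.INTER_CUBIC) for n in "ts"]
cv2.imwrite("pics/m1.png",np.hstack(im))
E
```

```text
down t=4.9 pos [ 0.6297 -0.2935  0.1031] op 0.998 F [-0.5 -0.3  0.8]
grip t=5.5 pos [ 0.6295 -0.2931  0.1023] op 0.276 F [0.2 1.2 1.7]
up t=6.8 pos [ 0.6289 -0.2927  0.2388] op 0.273 F [ 0.  -0.2 -1.5]
```

View pics/m1.png

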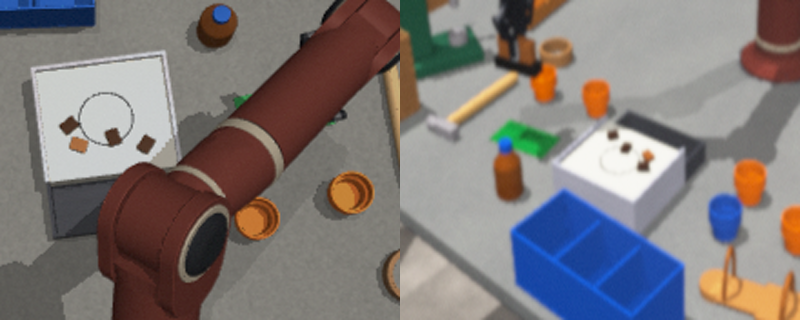

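```bash
python3 - <<'E'
from h import *
for i,y in enumerate((.03,-.036)):
    a=sl(.06,y); b=sl(-.098,y)
    if i==0: over(*a,.24,SY)
    else: arm.line_to([*a,.215],.25)
    arm.line_to([*a,.161],.1); st("low")
    arm.line_to([*b,.161],.09); st("end")
    arm.line_to([*b,.215],.15)
# clear the view
arm.line_to([.6292,-.293,.24],.3,ori=quat(np.deg2rad(13.3))); arm.pause(.1);st()
cv2.imwrite("pics/t2.png",snapshot("top")[120:300,230:450]); cv2.imwrite("pics/s2.png",snapshot("scene")[130:280,130:370])
im=[cv2.resize(cv2.imread(f"pics/{n}2.png"),(400,320),interpolation=cv2.INTER_CUBIC) for n in "ts"]
cv2.imwrite("pics/m2.png",np.hstack(im))
E
```

```text
low t=9.1 pos [0.6751 0.0368 0.1616] op 0.273 F [ 0.3 -0.3 -2.7]
end t=11.0 pos [0.518  0.0203 0.161 ] op 0.269 F [ 0.2  0.7 -2.5]
low t=13.0 pos [ 0.6816 -0.0285  0.1607] op 0.277 F [-0.8 -0.3 -2. ]
end t=14.9 pos [ 0.525  -0.0453  0.161 ] op 0.273 F [ 0.8  0.5 -2.7]
 t=16.6 pos [ 0.6294 -0.2905  0.2393] op 0.271 F [ 0.1 -0.2 -3.1]
```

View pics/m2.png

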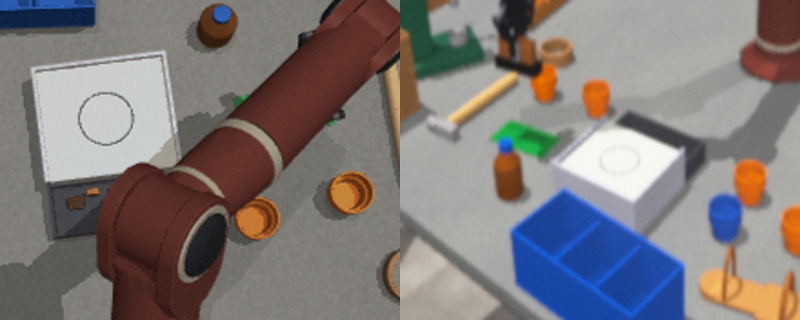

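```bash
python3 - <<'E'
from h import *
q=quat(np.deg2rad(12))
arm.line_to([.633,-.289,.125],.15,ori=q); arm.line_to([.633,-.289,.1022],.05); st("down")
arm.move_gripper(1.0); st("open"); arm.line_to([.633,-.289,.24],.2)
over(.5,.42,.28,0); arm.pause(.1);st()
T=snapshot("top");cv2.imwrite("pics/t3f.png",T);cv2.imwrite("pics/t3.png",T[120:300,230:450]); cv2.imwrite("pics/s3.png",snapshot("scene")[130:280,130:370])
im=[cv2.resize(cv2.imread(f"pics/{n}3.png"),(400,320),interpolation=cv2.INTER_CUBIC) for n in "ts"]
cv2.imwrite("pics/m3.png",np.hstack(im))
for col in("orange","blue"):
    for o in cups(T,col=col): print(col,o[0].round(4),o[1].round(1),o[2])
E
```

```text
down t=18.2 pos [ 0.633  -0.2886  0.1022] op 0.277 F [-0.6  1.5  0.8]
open t=18.8 pos [ 0.633  -0.289   0.1022] op 1.006 F [-0.6 -1.2  0.6]
 t=22.3 pos [0.5008 0.4189 0.2801] op 1.003 F [0.9 0.3 0.4]
orange [0.5148 0.3766] [156.9 227.1] 466.0
orange [ 0.4908 -0.3748] [422.3 228.1] 472.0
orange [ 0.4543 -0.2282] [370.8 242.5] 462.0
orange [0.4645 0.2284] [208.8 243.3] 448.0
blue [0.5772 0.2456] [202.5 204.2] 435.0
```

View pics/m3.png

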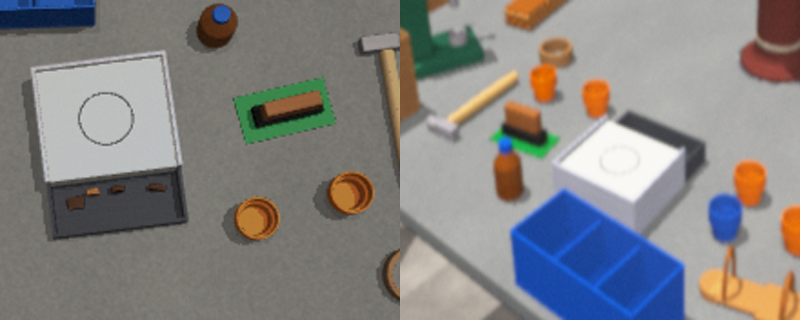

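View pics/t3f.png

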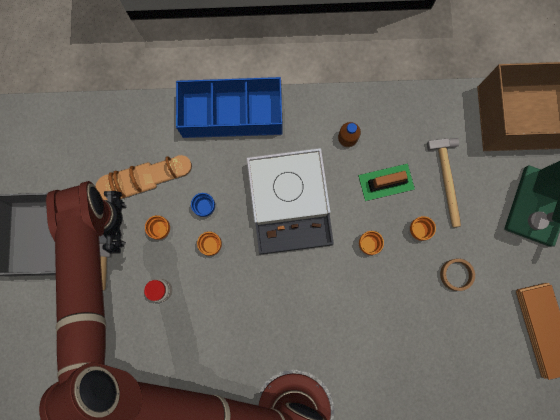

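```bash
python3 - <<'E'
from h import *
im=cv2.imread("pics/t3f.png")
cv2.imwrite("pics/z3.png",cv2.resize(im[200:260,250:340],None,fx=8,fy=8,interpolation=cv2.INTER_CUBIC))
c,s=np.cos(SY),np.sin(SY)
for p in [(271,233),(282,227.5),(296,226),(317,226)]:
    for z in(.012,.03,.05):
        d=ray("top",*p,z)[:2]-SC; print(p,z,np.round([c*d[0]+s*d[1],-s*d[0]+c*d[1]],4))
E
```

```text
(271, 233) 0.012 [-0.1202  0.0644]
(271, 233) 0.03 [-0.1223  0.0642]
(271, 233) 0.05 [-0.1245  0.064 ]
(282, 227.5) 0.012 [-0.1087  0.0308]
(282, 227.5) 0.03 [-0.1108  0.0311]
(282, 227.5) 0.05 [-0.1132  0.0313]
(296, 226) 0.012 [-0.1098 -0.0098]
(296, 226) 0.03 [-0.1119 -0.0091]
(296, 226) 0.05 [-0.1143 -0.0083]
(317, 226) 0.012 [-0.1179 -0.0697]
(317, 226) 0.03 [-0.12   -0.0683]
(317, 226) 0.05 [-0.1222 -0.0667]
```

View pics/z3.png

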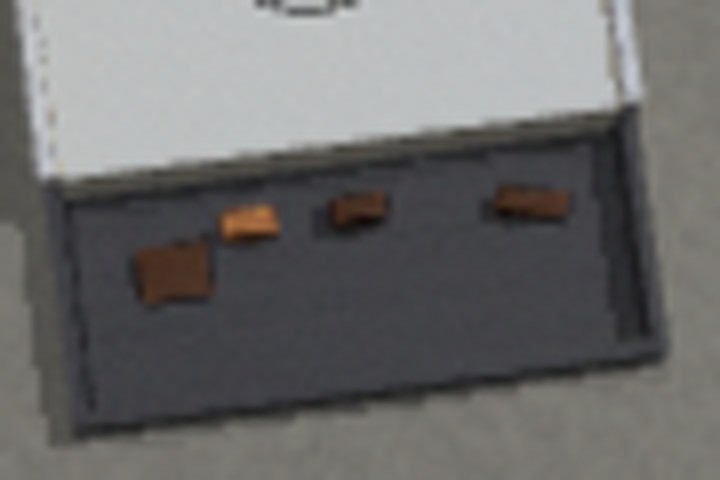

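```bash
cat >> h.py <<'E'
GZ=.092
def pick(c,psi=SY,first=True):
    x,y=c
    p=over(x,y,.2,psi+np.pi/2); arm.line_to([x,y,GZ],.15); arm.move_gripper(0,20); st("sq1")
    arm.move_gripper(1.0)
    # turn by 90 either way to yaw psi (mod pi), above the cup
    arm.line_to([x,y,.135],.2)
    over(x,y,.135,psi); arm.line_to([x,y,GZ],.15); arm.move_gripper(0,35); st("sq2")
    arm.line_to([x,y,.30],.3)
def place(c,k,psi=SY):
    x,y=c; z=.06+.026*k+GZ+.0008
    over(x,y,max(z+.06,.30),psi); arm.pause(.15)
    arm.line_to([x,y,z+.03],.15)
    arm.line_to([x,y,z],.04); arm.pause(.15); st("placed")
    arm.move_gripper(1.0); arm.pause(.1); st("rel")
    arm.line_to([x,y,z+.10],.2)
def look(name):
    T=snapshot("top"); S=snapshot("scene"); cv2.imwrite(f"pics/{name}_t.png",T); cv2.imwrite(f"pics/{name}_s.png",S)
    a=cv2.resize(T[130:280,130:450],None,fx=2.4,fy=2.4)[:, :] ; b=cv2.resize(S[130:270,180:400],None,fx=1.7,fy=1.7)
    cv2.imwrite(f"pics/{name}.png",np.vstack([a,np.pad(b,((0,0),(0,a.shape[1]-b.shape[1]),(0,0)))]))
    return T,S
E
python3 - <<'E'
from h import *
pick((.5772,.2456)); place(SC,0)
over(.48,-.45,.30,SY); arm.pause(.1); st()
T,S=look("l4")
for o in cups(T): print(o[0].round(4),o[1].round(1),o[2])
for o in cups(T,col="blue",z0=.06): print("b",o[0].round(4),o[1].round(1),o[2])
E
```

```text
sq1 t=24.5 pos [0.5781 0.2454 0.0938] op 0.793 F [-0.7 -0.1  5. ]
sq2 t=27.1 pos [0.5782 0.2456 0.0935] op 0.762 F [0.2 0.  3.7]
placed t=31.1 pos [0.6177 0.0009 0.1535] op 0.761 F [-3.4  1.9  6. ]
rel t=31.5 pos [0.6182 0.0008 0.1526] op 0.998 F [0.  0.1 0.5]
 t=34.0 pos [ 0.4815 -0.4484  0.2996] op 0.997 F [-0.2  0.4 -0.1]
[0.5148 0.3766] [156.9 227.1] 466.0
[ 0.4977 -0.3718] [421.  225.7] 348.0
[0.4646 0.2283] [208.8 243.2] 444.0
b [0.618  0.0026] [287.  183.5] 461.0
```

View pics/l4.png

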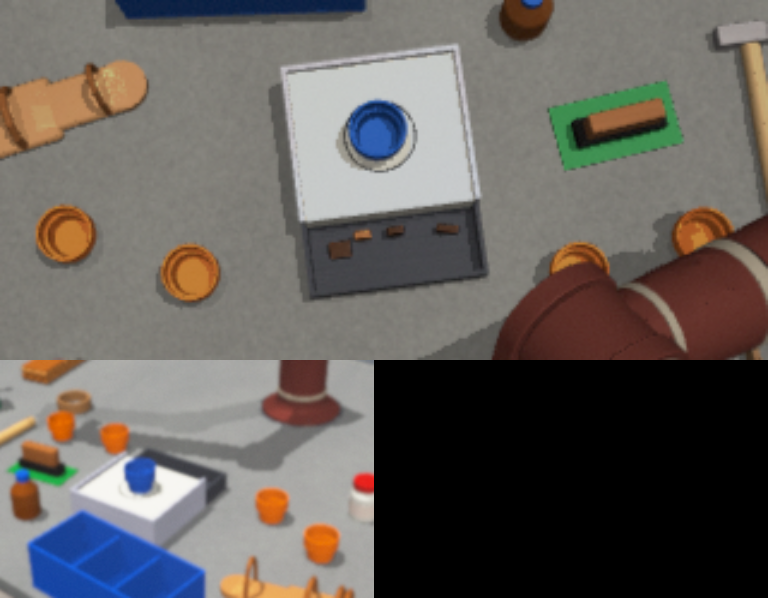

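```bash
cat >> h.py <<'E'
def report(T,k):
    for o in cups(T): print("o",o[0].round(4),o[1].round(1),o[2])
    for kk,col in((0,"blue"),(k,"orange")):
        for o in cups(T,col=col,z0=.06+.026*kk):
            if np.linalg.norm(o[0]-SC)<.08: print("stack",col,o[0].round(4),o[2])
E
python3 - <<'E'
from h import *
pick((.4646,.2283)); place(SC,1)
over(.48,-.45,.30,SY); arm.pause(.1); st()
T,S=look("l5"); report(T,1)
E
```

```text
sq1 t=37.7 pos [0.4653 0.2284 0.0932] op 0.769 F [-0.2 -0.3  6.5]
sq2 t=40.2 pos [0.4651 0.2287 0.0933] op 0.786 F [-1.3 -0.5  6.4]
placed t=44.0 pos [0.6178 0.0007 0.1795] op 0.782 F [-2.9 -0.2  5.3]
rel t=44.5 pos [0.6183 0.0009 0.1786] op 1.000 F [-0.6 -0.1 -0.8]
 t=46.9 pos [ 0.481  -0.4487  0.2995] op 0.998 F [ 0.1 -0.4  0.4]
o [0.6356 0.0022] [286.9 181.7] 482.0
o [0.515  0.3765] [156.9 227. ] 463.0
o [ 0.4908 -0.3748] [422.3 228.1] 472.0
o [ 0.4542 -0.2289] [371.  242.5] 473.0
stack orange [0.6175 0.0031] 482.0
```

View pics/l5.png

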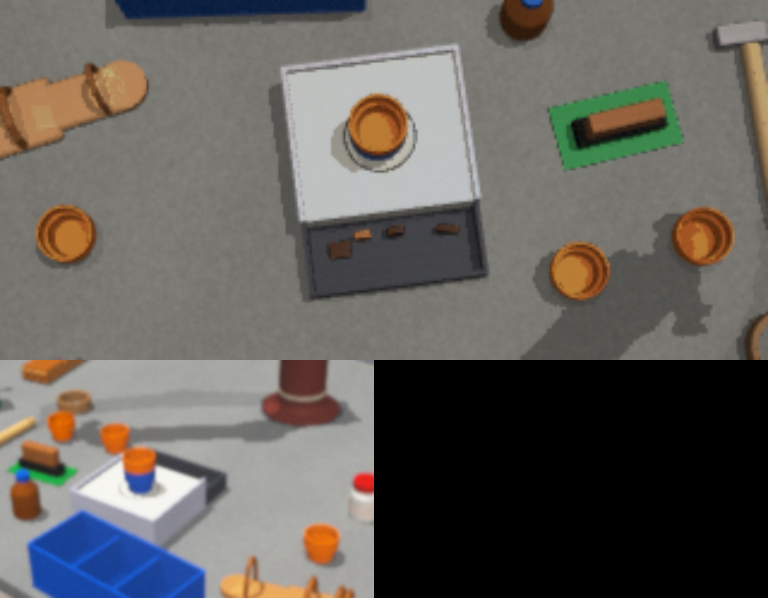

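```bash
python3 - <<'E'
from h import *
pick((.515,.3765)); place(SC,2)
over(.5,.42,.30,SY); arm.pause(.1); st()
T,S=look("l6"); report(T,2)
E
```

```text
sq1 t=51.1 pos [0.5157 0.377  0.0937] op 0.790 F [-0.3 -1.1  5.8]
sq2 t=53.7 pos [0.5158 0.377  0.0934] op 0.758 F [ 0.6 -0.7  3.5]
placed t=57.8 pos [0.6179 0.0008 0.2056] op 0.756 F [-2.2  0.4  4.5]
rel t=58.2 pos [0.6182 0.0008 0.2046] op 1.001 F [-0.6  0.5  0.4]
 t=60.5 pos [0.5015 0.4181 0.3001] op 1.001 F [0.4 0.4 1. ]
o [0.6395 0.0016] [287.  180.4] 540.0
o [ 0.4908 -0.3748] [422.3 228.1] 472.0
o [ 0.4543 -0.2283] [370.8 242.5] 463.0
stack orange [0.6156 0.0029] 540.0
```

View pics/l6.png

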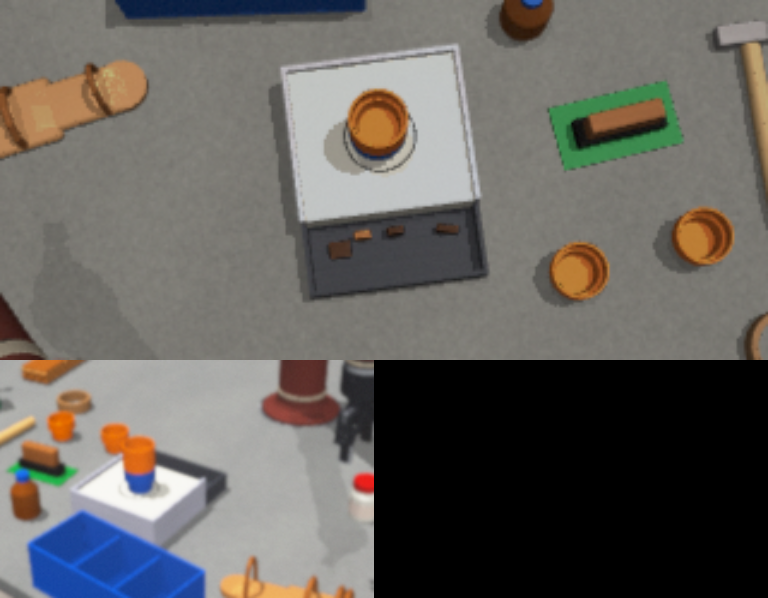

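```bash
python3 - <<'E'
from h import *
over(.4543,-.2283,.30,SY+np.pi/2); pick((.4543,-.2283)); place(SC,3)
over(.5,.42,.30,SY); arm.pause(.1); st()
T,S=look("l7"); report(T,3)
E
```

```text
sq1 t=64.6 pos [ 0.455  -0.2287  0.0935] op 0.789 F [-0.7  0.1  6.2]
sq2 t=67.1 pos [ 0.4549 -0.2285  0.0933] op 0.766 F [-0.5  0.3  5.9]
placed t=70.6 pos [0.618  0.0008 0.2315] op 0.772 F [-3.   0.1  5.5]
rel t=71.0 pos [0.6182 0.0008 0.2305] op 1.001 F [-0.5  0.6 -0.5]
 t=73.4 pos [0.5016 0.4181 0.3001] op 0.998 F [ 0.1 -0.9 -0. ]
o [0.6429 0.0015] [287.  179.2] 607.0
o [ 0.4908 -0.3748] [422.3 228.1] 472.0
stack orange [0.6131 0.0031] 607.0
```

View pics/l7.png

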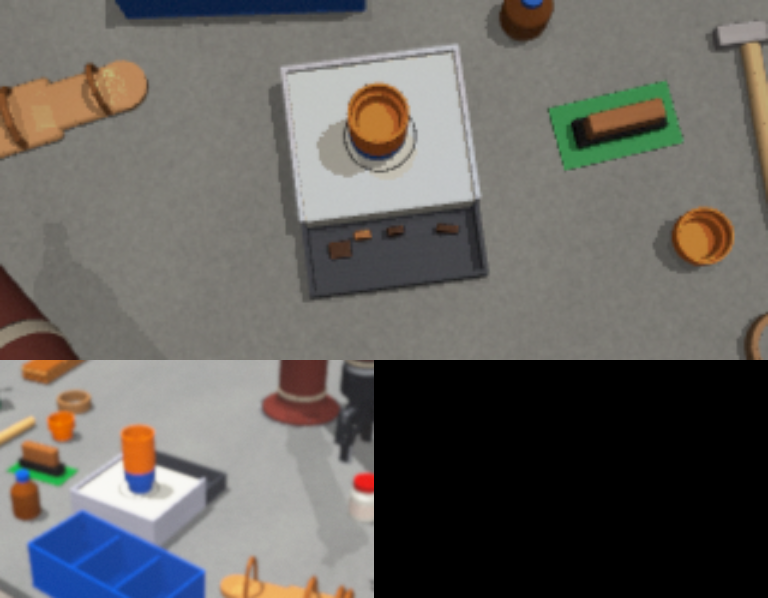

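```bash
python3 - <<'E'
from h import *
over(.4908,-.3748,.33,SY+np.pi/2); pick((.4908,-.3748)); place(SC,4)
over(.5,.42,.34,SY); arm.pause(.3); st()
T,S=look("l8"); report(T,4)
S=cv2.imread("pics/l8_s.png"); cv2.imwrite("pics/z8.png",cv2.resize(S[140:260,200:320],None,fx=5,fy=5,interpolation=cv2.INTER_CUBIC))
for z in (.06,.216): print(proj("scene",[*SC,z]),proj("top",[*SC,z]))
E
```

```text
sq1 t=78.1 pos [ 0.4915 -0.3755  0.0937] op 0.769 F [-0.7  0.2  6.5]
sq2 t=80.6 pos [ 0.4917 -0.3754  0.0936] op 0.782 F [-0.4  0.1  4.8]
placed t=84.5 pos [0.6181 0.0008 0.2577] op 0.781 F [-3.3 -1.   5.4]
rel t=84.9 pos [0.6182 0.0008 0.2565] op 1.001 F [0.5 0.6 0.2]
 t=87.4 pos [0.5006 0.4193 0.3401] op 1.000 F [-0.5 -0.1  0. ]
o [0.6466 0.0014] [287. 178.] 663.0
stack orange [0.6108 0.0032] 663.0
[261.27487052 204.52586072] [287.56411551 186.19604205]
[259.33073628 165.20776369] [287.92486778 173.98818178]
```

View pics/l8.png

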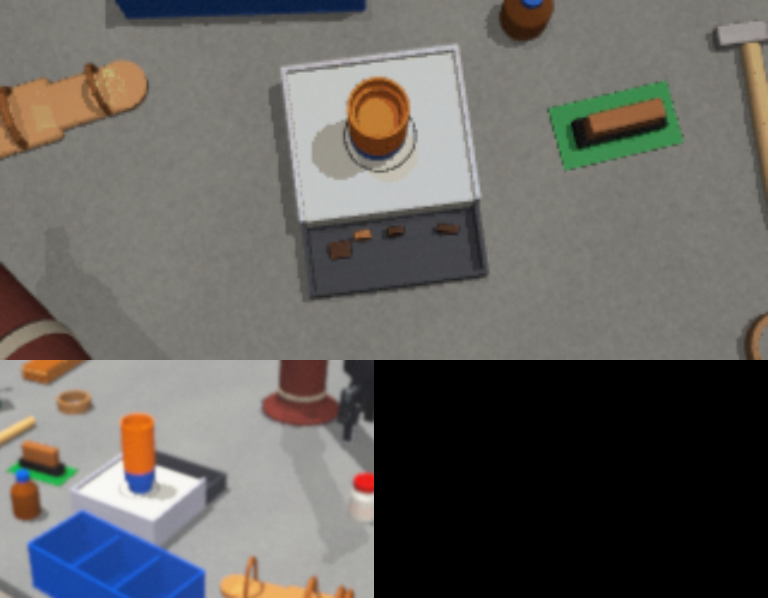

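View pics/z8.png

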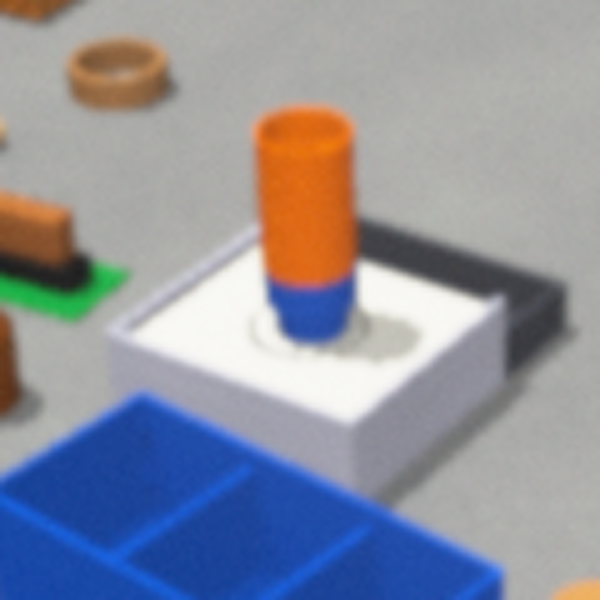

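```bash
python3 - <<'E'
from h import *
from station import ticket
print(ticket.finish_job()); st()
E
```

```text
the job is handed in; nothing more can be done
None
the job is handed in; nothing more can be done
```

The job is done and handed in at about 87 s of the 208 s allowed. No verdict was reported.

- **Chips:** I wiped all four chips that were there into the gutter in two passes of the scraper. The last pictures show the slab clean. By ray casting, the chips lie about 109 to 125 mm beyond the slab's centre towards the gutter. Three of them look as if they are standing on edge.
- **Scraper:** It is back upright on the green mat and released, set down by command within about 2 mm of the mat's centre.
- **Cups:** The blue cup stands on the ring mark with all four orange cups nested in it. In the last picture the top rim lies within about 2 px of where a fully nested, straight stack of five should put it, in both views.
- **A check that disagreed:** My simple centroid estimate for the stack drifted to about 7 mm off in x as the stack grew. It assumes a single cup, so the visible side wall biases it. The rim position and the release positions agreed instead, so I trusted those.
- **Other things:** No cup was seen to be knocked aside. The bystanders in view look unmoved in the pictures; I did not measure them.

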